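# Clamp a circuit-board carrier in the rework fixture

## Task

Gently slide the aluminium board carrier along the fixture's bed until its far end is fully home against the end stop. Then take hold of the T-handle and turn the clamp screw clockwise (seen from above), regripping as needed, until the rising resistance shows that the foot holds the carrier firmly, and stop there without overtightening. Let go, leave the carrier home and clamped, and do not disturb the other things on the bench.

Things in the scene. Friction and masses are not known exactly. Their poses are not given: they have to be found in the camera images.
- clamp_bed: Fixture fixed to the bench: black base plate 250 x 110 x 14 mm, long way along x. Origin on the bench plane; the plate reaches from x = -140 to +110 mm. +x points from the open end (nearer the robot) to the end stop. Two aluminium guide rails, 13 mm high, leave a channel 64 mm wide along x (x = -110 to +60 mm).
- stop (a point): Middle of the end stop's face, at x = +60 mm, 19 mm above the bench; the face looks to the fixture's -x.
- clamp_arm: Black arm, 20 mm thick and 36 mm wide, from the column behind the stop forward over the channel; its top is 82 mm above the bench. Its origin and axes are those of clamp_bed. It carries the vertical steel clamp screw, with the T-handle on top and a round rubber foot (24 mm across) below.
- carrier: Loose aluminium board carrier, about 0.25 kg, slides with 1 to 3 N: plate 150 x 60 x 10 mm with a dark circuit board on it, lying in the channel with 2 mm play each side, 18 to 45 mm short of the stop. Origin at the centre of its underside, z up, x lengthwise towards the stop.
- carrier_end (a point): Middle of the carrier's far end face, 5 mm above its underside; it meets point stop when home.
- lug (a point): Middle of the near (-x) face of the carrier's upright push lug, 25 mm above the underside. The lug is a plate 10 mm thick along x, 44 mm wide along y, from 10 to 40 mm above the carrier's underside (24 to 54 mm above the bench), flush with the carrier's near end.
- tbar (a point): Centre of the T-handle's cross bar, on the screw axis, about 129 mm above the bench and sinking as it is screwed down. The steel bar is 80 mm long along this point's x (looks the same after a half turn), 12 mm wide, 14 mm high, free on both sides; below it the 11 mm spindle goes down to the arm.
- tscrew (a joint): Angle of the clamp screw (rad), clockwise seen from above; lowers handle and foot 3 mm per rad. Turns freely at a steady 0.25 N m (held still after a turn: 0.2) and stays where left; the handle sits springily on it (0.5 rad per N m). Once the rubber foot bears on the carrier the torque climbs about 0.25 N m per rad. Firmly clamped: 0.09 to 0.17 above free turning; over 0.2 harms the board.
- flux_jar: Bystander: white jar with a steel lid, 48 mm across, 50 mm high. Origin at the centre of its underside.
- driver: Bystander: screwdriver with a black handle, 150 mm long, lying on the bench. Origin at its middle, underside, x along it.
- solder_reel: Bystander: grey solder reel standing on a flange, 56 mm across, 36 mm high. Origin at the centre of its underside.
- bush (a point): Top of the brass bush on the arm, 88 mm above the bench, on the screw axis (x = +20 mm, y = 0 of clamp_bed). The foot below starts some 1.5 to 9.5 mm above the carrier; how far is not given by any reading nor tied to the handle's height (the foot's stem is set differently each time): contact must be felt.
There are look-alikes about, which are no part of the job. Of the things shaped like the carrier, the aluminium one is meant.

How it is judged:
By the outcome, as a careful person would: the job done as asked, in the order asked, and still so for the second after the job is handed in, with the robot touching nothing.
It also fails if it takes over 72 s, if anything falls off the work surface, if the arm or the gripper's body presses on something with over 40 N, if the wrist force passes 120 N, or if a joint passes its speed limit or range.

## Robot

A 6-joint arm with a two-finger parallel gripper is mounted at the origin on the work surface. World frame = base frame: x ahead of the robot, y to its left, z up, the work surface at z = 0. Lengths are in mm, angles in rad, forces in N, time in s.
With the tool pointing down it reaches from about 300 to 850 mm from the base axis. Payload 5.4 kg.
Tool frame: the origin (TCP) lies on the centre line of the jaws, within the pads' length; the fingertips stand 22 mm ahead of it and the grasp point (between the pads) lies 3 mm ahead of it; z points along the fingers, y is the line along which they close (so a half turn about z gives the same grasp; the last joint's range is limited). The gripper opens to 85 mm and grips with 20 to 120 N. Pads are 22 mm wide; open, the fingers measure 114 mm over their backs; the gripper's body (76 mm by 85 mm) begins 54 mm behind the grasp point. The pads swing forward as they close: fully open they stand 13 mm farther back than shut.
Start: joints at [0.891, 0.158, 1.597, -0, 1.386, -0.21], TCP at [260.314, 512.682, 253.299] pointing down, gripper open.
Joint ranges: [-2.91, 2.91], [-0.94, 2.29], [0.18, 2.7], [-1.29, 4.43], [0.17, 2.64], [-3, 3]. Speed limits (rad/s): [2.57, 2.57, 3.14, 3.14, 3.14, 3.14].

## Interface

Orientations are given as [roll, pitch, yaw] about the fixed x, y, z axes, in that order (R = Rz(yaw) Ry(pitch) Rx(roll)).
In Python, from plant import get_state, optics, close_job gives the robot as it stands.
- The arm moves only by the tool carry_out, never from a script. Its argument "deltas" is a list of rows, each a list of 3 entries, a list of its own where there are three numbers: the opening, from -1 (shut) to 1 (fully open), then the shift along the tool's x, y, z in mm, then the turn, a rotation vector about the tool's x, y, z in rad. In form: [[fingers, [tx, ty, tz], [ax, ay, az]], ...]. A call has 1 to 8 rows; each row shifts and turns the commanded pose from where the row before left it, along the tool's axes as they then stand; what a row does not reach is not made up. A row lasts 1/12 s, in which the tool goes at most 41.7 mm and 7.16 degrees, less where a joint would pass 70% of its speed; a pose out of reach is approached as far as the arm can. A call is refused whole if a number of a shift passes 41.7 or a number of a turn 0.125, either way. A call with a gripper value outside its range is refused whole. The fingers move at their own pace and stop on an object; "newtons" is the grip in N (left out, the last holds). Time passes only in rows, so rows that do not move let the fingers close. It gives the time, the measured TCP pose, the force, the opening and the grip force at its end, in the units of the state.
- get_state(): the state, without advancing time (a new reading comes with each control period).
- optics.read_camera(name): name is "side" or "top" or "wrist"; returns (picture, depth): 384x512x3 uint8, red, green, blue; 384x512 float32, mm along the optical axis (not along the pixel's ray), 0 where there is no reading.
- optics.camera_params(name): a dict with "fx", "fy", "cx", "cy" (pixels), "dist_coeffs" ([k1, k2, p1, p2, k3] as OpenCV has them; the pictures are not rectified), "R" (3x3) and "t" (3): a world point X has camera coordinates R X + t; the wrist camera has in their place "T_tool_cam" (4x4, takes a point from camera to tool coordinates, whose origin is the TCP and whose axes are the flange's). Camera axes: x right, y down, z forward; pixel columns grow to the right and rows downward; lengths in mm; the calibration is good to about 2 mm. A picture is of the moment at which its call begins: read the wrist's pose just before it. camera_params takes no time and is no camera call.
- close_job(): hands the job in; it is judged then, once.
The state is a dict: "t": time; "joint_positions": joint angles; "joint_vel": joint speeds; "tau": joint torques, N m; "position": TCP position; "tcp_rot": TCP orientation; "wrist_force": force on the tool from outside, world axes, zero at the start; "wrist_torque": the same for the moment, N m; "grip_width": finger opening in mm; "gripper_force": force on a finger pad.
Only numpy, scipy, OpenCV 4.12 (cv2) and the standard library are available. Lean on these libraries where they do the work, as an engineer would, in place of code of your own. Each camera call takes 0.05 s, during which the arm holds its last target. There are 200 camera calls.

## Working session

There is one attempt and no reset: what is moved stays moved. The work goes in short steps, Python scripts to look and compute and a tool call to move; the robot and the scene stay as the last step left them, time stands still between calls to the robot, and variables do not carry over. Pictures are saved under pics/ and viewed, at most 10 in all, crops included, and the job is handed in when it is done.

Besides the shell and the picture viewer there is one more tool, called as name([rows], argument=value, ...), one row to a line, values as JSON. carry_out: Moves the arm, as the interface text tells. Its arguments: {"type":"object","properties":{"deltas":{"type":"array","items":{"type":"array"}},"newtons":{"type":"number"}},"required":["deltas"]}

```bash
mkdir -p pics; ls; python3 - <<'E'
from plant import get_state, optics
import cv2,numpy as np
s=get_state();print(s)
for n in("top","side"):
    p,d=optics.read_camera(n);cv2.imwrite(f"pics/{n}0.png",p[:,:,::-1]);np.savez(f"pics/{n}0.npz",p=p,d=d)
    c=optics.camera_params(n);print(n,c)
E
```

```text
pics
{'t': 0.0, 'joint_positions': array([ 8.90940398e-01,  1.59072557e-01,  1.59828560e+00,  3.47086822e-05,
        1.38617658e+00, -2.10082893e-01]), 'joint_vel': array([ 5.26033964e-04,  7.69886264e-04,  5.82374807e-05,  2.26976040e-03,
       -4.76743332e-04,  7.25057677e-05]), 'tau': array([-4.20053539e-04, -3.96006203e+01, -3.31419790e+01, -3.58278776e-04,
        8.54290469e-03,  1.80256023e-05]), 'position': array([259.92597422, 512.25433081, 252.27692345]), 'tcp_rot': array([-3.13970039e+00, -4.38358516e-04,  2.67181280e+00]), 'wrist_force': array([ 0.24123418,  0.2539287 , -0.47683   ]), 'wrist_torque': array([-0.01094535, -0.01453594, -0.00613652]), 'gripper_force': 0.0, 'grip_width': 85.34328770479061}
top {'fx': 373.55305264004227, 'fy': 373.55305264004227, 'cx': 253.06394523550694, 'cy': 192.52651668087438, 'dist_coeffs': array([-0.00820216,  0.        ,  0.        ,  0.        ,  0.        ]), 'R': array([[-0.02035259, -0.99969067,  0.01429453],
       [-0.99038852,  0.01820267, -0.13711031],
       [ 0.1368077 , -0.01694769, -0.99045264]]), 't': array([  -8.81107069,  560.48554177, 1040.76431635])}
side {'fx': 363.4341385535901, 'fy': 363.4341385535901, 'cx': 254.3725537629466, 'cy': 188.75051832846955, 'dist_coeffs': array([-0.08919299,  0.        ,  0.        ,  0.        ,  0.        ]), 'R': array([[ 0.99606737, -0.0876    ,  0.01326815],
       [-0.0404646 , -0.58301334, -0.81145429],
       [ 0.0788189 ,  0.80772624, -0.58426526]]), 't': array([-540.44692885,  102.71184216, 1111.19150189])}
```

View pics/top0.png

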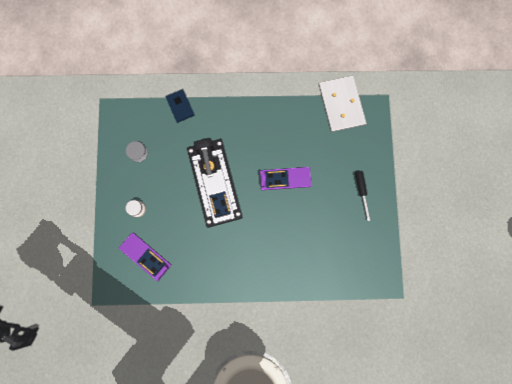

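View pics/side0.png

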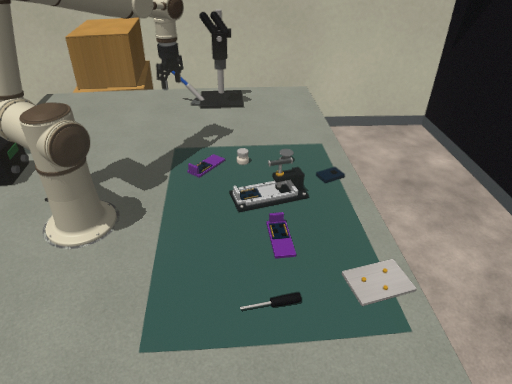

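The top view shows the fixture from (205,145), the column end, to (225,220), the open end. The aluminium carrier is in its channel. The jar is at (135,208) and the reel at (137,151). The purple pieces are look-alikes. I'll enlarge both views.

```bash
python3 - <<'E'
import cv2,numpy as np
a=np.load("pics/top0.npz")["p"][130:235,170:260,::-1];b=np.load("pics/side0.npz")["p"][140:215,220:320,::-1]
A=cv2.resize(a,None,fx=5.5,fy=5.5,interpolation=cv2.INTER_CUBIC);B=cv2.resize(b,None,fx=8,fy=8,interpolation=cv2.INTER_CUBIC)
cv2.imwrite("pics/a.png",A);cv2.imwrite("pics/b.png",B)
E
```

```text
(no output)
```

View pics/a.png

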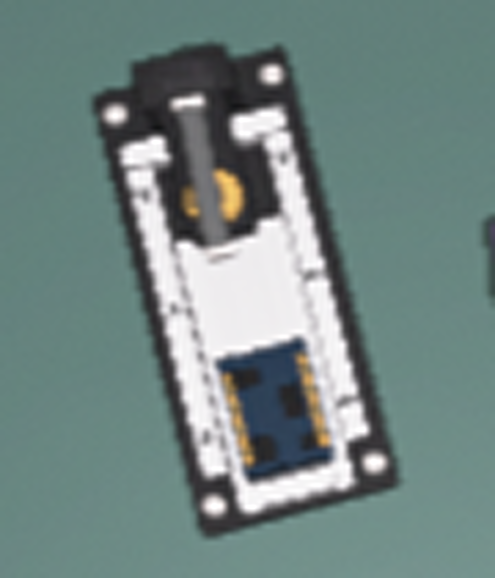

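View pics/b.png

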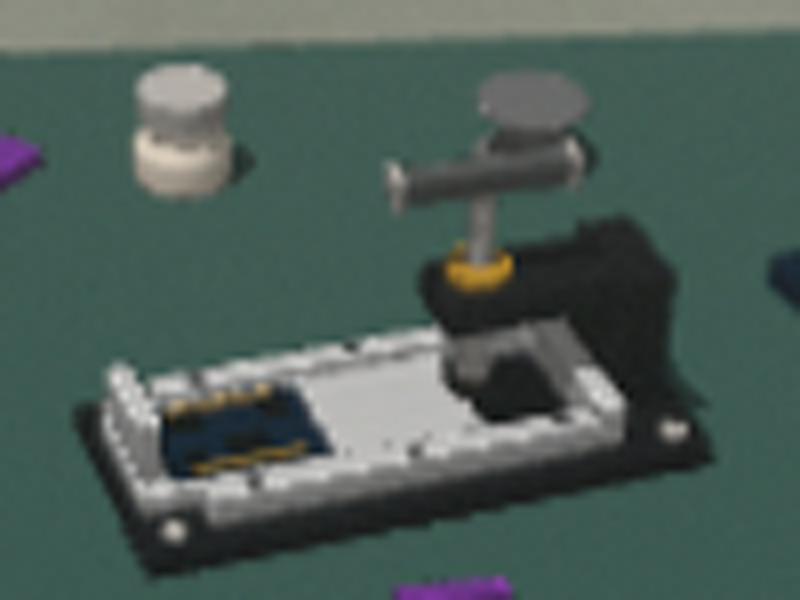

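The top crop shows the plate corners at (205,535), (398,485), (285,48) and (95,98). The T-bar ends are at (187,103) and (218,258), and the lug edge runs from (243,508) to (352,480). The side crop shows the bar ends at (395,187) and (575,160).

```bash
cat >h.py <<'E'
import numpy as np,cv2
from plant import get_state, optics
def ray(n,u,v,z):
    c=optics.camera_params(n);K=np.array([[c['fx'],0,c['cx']],[0,c['fy'],c['cy']],[0,0,1]])
    x,y=cv2.undistortPoints(np.array([[[u,v]]],float),K,c['dist_coeffs'])[0,0]
    R,t=c['R'],c['t'];o=-R.T@t;d=R.T@[x,y,1];return o+d*(z-o[2])/d[2]
E
python3 - <<'E'
from h import *
np.set_printoptions(precision=1,suppress=True)
T=lambda u,v,z:ray('top',(u+.5)/5.5-.5+170,(v+.5)/5.5-.5+130,z)
S=lambda u,v,z:ray('side',(u+.5)/8-.5+220,(v+.5)/8-.5+140,z)
c=[T(*p,14) for p in[(205,535),(398,485),(285,48),(95,98)]]
for p in c:print('corner',p)
near=(c[0]+c[1])/2;far=(c[2]+c[3])/2;d=far-near
print('L',np.linalg.norm(d),'W',np.linalg.norm(c[0]-c[1]),np.linalg.norm(c[2]-c[3]),'yaw',np.arctan2(d[1],d[0]))
s=[T(*p,14) for p in[(215,505),(374,462),(272,73),(115,114)]]
dd=(s[2]+s[3]-s[0]-s[1]);print('screws',s,'yaw',np.arctan2(dd[1],dd[0]))
sc=[S(*p,14) for p in[(173,530),(674,430)]];print('side screws',sc)
m=(near+far)/2;y=np.arctan2(d[1],d[0]);u=np.array([np.cos(y),np.sin(y),0]);o=m+15*u;print('origin',o,'screw axis',o+20*u)
b=[T(*p,136) for p in[(187,103),(218,258)]];print('bar top',b,(b[0]+b[1])/2,'yaw',np.arctan2(*(b[0]-b[1])[1::-1]),np.linalg.norm(b[0]-b[1]))
b=[S(*p,131) for p in[(395,187),(575,160)]];print('bar side',b,(b[0]+b[1])/2,'yaw',np.arctan2(*(b[1]-b[0])[1::-1]),np.linalg.norm(b[0]-b[1]))
for q in[(243,508),(352,480)]:print('lugT',(T(*q,24)-o)@u,(T(*q,54)-o)@u)
q=S(118,375,54);print('lugS',q,(q-o)@u)
# depth refine: bar
f=np.load('pics/top0.npz');D=f['d'];c=optics.camera_params('top')
for (U,V) in[(203,170),(195,140),(212,235),(232,190),(220,290)]:
    uu,vv=(U+.5)/5.5-.5+170,(V+.5)/5.5-.5+130
    z=D[round(vv),round(uu)];K=np.array([[c['fx'],0,c['cx']],[0,c['fy'],c['cy']],[0,0,1]])
    x=cv2.undistortPoints(np.array([[[uu,vv]]]),K,c['dist_coeffs'])[0,0];print(U,V,c['R'].T@(z*np.array([*x,1])-c['t']))
E
```

```text
corner [465.1 116.6  14. ]
corner [489.6  14.   14. ]
corner [730.3  72.   14. ]
corner [703.9 175.7  14. ]
L 246.77742128621708 W 105.5505025437669 107.06653360214024 yaw 0.23953737706079462
screws [array([480.9, 111.3,  14. ]), array([502.1,  26.5,  14. ]), array([716.3,  79.2,  14. ]), array([694.7, 164.8,  14. ])] yaw 0.24314172238365125
side screws [array([502.4,  28. ,  14. ]), array([717. ,  80.5,  14. ])]
origin [611.8  98.1  14. ] screw axis [631.2 102.9  14. ]
bar top [array([668.1, 111.5, 136. ]), array([591.6,  96.8, 136. ])] [629.9 104.1 136. ] yaw 0.18949874897584953 77.972255397358
bar side [array([595.6,  93.6, 131. ]), array([671.1, 109.5, 131. ])] [633.4 101.5 131. ] yaw 0.2084775706174833 77.07649510052745
lugT -130.21437829170551 -132.6211448337709
lugT -130.6088955092769 -133.00474168407297
lugS [483.4  80.4  54. ] -128.9477942951351
203 170 [634.2 103.5 138.6]
195 140 [649.2 107.4 138.1]
212 235 [603.1  99.7 134.6]
232 190 [634.9  94.3  89.6]
220 290 [594.4 106.9  26.3]
```

carry_out([
  [-1,[-23.5,-19.8,0],[0,0,0]],
  [-1,[-23.5,-19.8,0],[0,0,0]],
  [-1,[-23.5,-19.8,0],[0,0,0]],
  [-1,[-23.5,-19.8,0],[0,0,0]],
  [-1,[-23.5,-19.8,0],[0,0,0]],
  [-1,[-23.5,-19.8,0],[0,0,0]],
  [-1,[-23.5,-19.8,0],[0,0,0]],
  [-1,[-23.5,-19.8,0],[0,0,0]],
], newtons=20)

```text
t: 0.77
position: [356.2, 284.9, 252.9]
tcp_rot: [-3.141, -0.0, 2.672]
wrist_force: [0.4, -0.4, 0.4]
grip_width: 0.0
gripper_force: 0.0
```

carry_out([
  [-1,[-23.5,-19.8,5],[0,0,0]],
  [-1,[-23.5,-19.8,5],[0,0,0]],
  [-1,[-23.5,-19.8,5],[0,0,0]],
  [-1,[-23.5,-19.8,5],[0,0,0]],
  [-1,[-23.5,-19.8,5],[0,0,0]],
  [-1,[-23.5,-19.8,5],[0,0,0]],
  [-1,[-23.5,-19.8,5],[0,0,0]],
  [-1,[-23.5,-19.8,5],[0,0,0]],
])

```text
t: 1.43
position: [452.2, 58.5, 212.7]
tcp_rot: [-3.141, -0.0, 2.672]
wrist_force: [0.3, -0.7, 0.5]
grip_width: 0.1
gripper_force: 0.0
```

carry_out([
  [-1,[0,0,8],[0,0,-0.088]],
  [-1,[0,0,8],[0,0,-0.088]],
  [-1,[0,0,8],[0,0,-0.088]],
  [-1,[0,0,8],[0,0,-0.088]],
  [-1,[0,0,8],[0,0,-0.088]],
  [-1,[0,0,8],[0,0,-0.088]],
  [-1,[0,0,8],[0,0,-0.088]],
  [-1,[0,0,8],[0,0,-0.088]],
])

```text
t: 2.1
position: [451.8, 60.0, 148.5]
tcp_rot: [3.141, -0.001, -2.903]
wrist_force: [0.3, -0.6, 0.5]
grip_width: 0.2
gripper_force: 0.0
```

carry_out([
  [-1,[0,0,13],[0,0,0]],
  [-1,[0,0,13],[0,0,0]],
  [-1,[0,0,13],[0,0,0]],
  [-1,[0,0,13],[0,0,0]],
  [-1,[0,0,13],[0,0,0]],
  [-1,[0,0,13],[0,0,0]],
  [-1,[0,0,8],[0,0,0]],
  [-1,[0,0,8],[0,0,0]],
])

```text
t: 2.77
position: [451.7, 60.0, 54.4]
tcp_rot: [3.141, -0.001, -2.907]
wrist_force: [0.3, 0.1, 0.6]
grip_width: -0.2
gripper_force: 0.0
```

carry_out([
  [-1,[-4,0,0],[0,0,0]],
  [-1,[-4,0,0],[0,0,0]],
  [-1,[-4,0,0],[0,0,0]],
  [-1,[-3,0,0],[0,0,0]],
  [-1,[-3,0,0],[0,0,0]],
  [-1,[-2,0,0],[0,0,0]],
  [-1,[-2,0,0],[0,0,0]],
  [-1,[-2,0,0],[0,0,0]],
])

```text
t: 3.43
position: [475.0, 65.6, 55.3]
tcp_rot: [3.141, -0.002, -2.907]
wrist_force: [-3.0, -0.3, 1.7]
grip_width: 0.1
gripper_force: 1.5
```

carry_out([
  [-1,[-2,0,0],[0,0,0]],
  [-1,[-2,0,0],[0,0,0]],
  [-1,[-2,0,0],[0,0,0]],
  [-1,[-2,0,0],[0,0,0]],
  [-1,[-2,0,0],[0,0,0]],
  [-1,[-2,0,0],[0,0,0]],
  [-1,[-2,0,0],[0,0,0]],
  [-1,[-2,0,0],[0,0,0]],
])

```text
t: 4.1
position: [491.3, 69.3, 55.2]
tcp_rot: [3.142, 0.0, -2.907]
wrist_force: [-0.7, -0.0, -0.1]
grip_width: 0.1
gripper_force: 0.6
```

carry_out([
  [-1,[-2,0,0],[0,0,0]],
  [-1,[-2,0,0],[0,0,0]],
  [-1,[-2,0,0],[0,0,0]],
  [-1,[-2,0,0],[0,0,0]],
  [-1,[-2,0,0],[0,0,0]],
  [-1,[-2,0,0],[0,0,0]],
  [-1,[-1,0,0],[0,0,0]],
  [-1,[-1,0,0],[0,0,0]],
])

```text
t: 4.77
position: [504.8, 72.5, 55.3]
tcp_rot: [-3.142, -0.0, -2.907]
wrist_force: [-2.2, -0.9, 0.3]
grip_width: 0.1
gripper_force: 1.0
```

carry_out([
  [-1,[-1,0,0],[0,0,0]],
  [-1,[-1,0,0],[0,0,0]],
  [-1,[-1,0,0],[0,0,0]],
  [-1,[-1,0,0],[0,0,0]],
  [-1,[-0.5,0,0],[0,0,0]],
  [-1,[-0.5,0,0],[0,0,0]],
])

```text
t: 5.27
position: [509.5, 73.7, 55.3]
tcp_rot: [3.142, -0.0, -2.907]
wrist_force: [-2.1, -1.2, 0.0]
grip_width: 0.1
gripper_force: 1.3
```

carry_out([
  [-1,[-0.5,0,0],[0,0,0]],
  [-1,[-0.5,0,0],[0,0,0]],
  [-1,[-0.5,0,0],[0,0,0]],
  [-1,[-0.5,0,0],[0,0,0]],
])

```text
t: 5.6
position: [511.5, 74.2, 55.3]
tcp_rot: [-3.142, -0.0, -2.907]
wrist_force: [-2.2, -1.3, 1.3]
grip_width: 0.1
gripper_force: 1.4
```

carry_out([
  [-1,[-0.5,0,0],[0,0,0]],
  [-1,[-0.5,0,0],[0,0,0]],
  [-1,[-0.5,0,0],[0,0,0]],
])

```text
t: 5.85
position: [513.0, 74.5, 55.3]
tcp_rot: [-3.142, -0.0, -2.907]
wrist_force: [-2.7, -1.0, 2.6]
grip_width: -0.3
gripper_force: 1.5
```

carry_out([
  [-1,[-0.5,0,0],[0,0,0]],
  [-1,[-0.5,0,0],[0,0,0]],
])

```text
t: 6.02
position: [514.0, 74.7, 55.3]
tcp_rot: [-3.142, -0.0, -2.907]
wrist_force: [-2.3, -0.5, 2.4]
grip_width: 0.2
gripper_force: 1.6
```

carry_out([
  [-1,[-0.5,0,0],[0,0,0]],
  [-1,[-0.5,0,0],[0,0,0]],
])

```text
t: 6.18
position: [514.9, 75.0, 55.3]
tcp_rot: [3.142, -0.0, -2.907]
wrist_force: [-3.0, -0.8, 2.4]
grip_width: -0.0
gripper_force: 1.6
```

carry_out([
  [-1,[-0.5,0,0],[0,0,0]],
  [-1,[-0.5,0,0],[0,0,0]],
])

```text
t: 6.35
position: [515.9, 75.2, 55.3]
tcp_rot: [-3.142, -0.0, -2.907]
wrist_force: [-4.7, -1.3, 4.0]
grip_width: 0.0
gripper_force: 2.7
```

Force is rising, so I'll keep going in small steps.

carry_out([
  [-1,[-0.4,0,0],[0,0,0]],
  [-1,[0,0,0],[0,0,0]],
])

```text
t: 6.52
position: [515.9, 75.2, 55.2]
tcp_rot: [3.142, -0.001, -2.907]
wrist_force: [-4.0, -0.0, 4.0]
grip_width: 0.3
gripper_force: 2.5
```

carry_out([
  [-1,[-0.4,0,0],[0,0,0]],
  [-1,[0,0,0],[0,0,0]],
])

```text
t: 6.68
position: [515.9, 75.2, 55.2]
tcp_rot: [3.141, -0.002, -2.907]
wrist_force: [-7.1, -2.1, 5.5]
grip_width: 0.3
gripper_force: 3.2
```

carry_out([
  [-1,[-0.4,0,0],[0,0,0]],
  [-1,[0,0,0],[0,0,0]],
])

```text
t: 6.85
position: [515.9, 75.2, 55.1]
tcp_rot: [3.141, -0.003, -2.907]
wrist_force: [-7.6, -2.7, 6.0]
grip_width: -0.2
gripper_force: 3.9
```

carry_out([
  [-1,[3,0,0],[0,0,0]],
  [-1,[8,0,0],[0,0,0]],
  [-1,[8,0,0],[0,0,0]],
  [-1,[0,0,-25],[0,0,0]],
  [-1,[0,0,-30],[0,0,0]],
  [-1,[0,0,-35],[0,0,0]],
  [-1,[0,0,-35],[0,0,0]],
  [-1,[0,0,-25],[0,0,0]],
])

```text
t: 7.52
position: [499.1, 71.0, 208.6]
tcp_rot: [-3.14, 0.004, -2.907]
wrist_force: [1.0, -0.3, -0.5]
grip_width: -0.0
gripper_force: 0.0
```

```bash
python3 - <<'E'
from h import *
s=get_state();print(s['position'],s['tcp_rot'],s['joint_positions'],s['wrist_torque'])
o=[]
for n,(a,b,c,d) in(("top",(130,235,170,260)),("side",(140,215,220,320))):
    p,_=optics.read_camera(n);q=p[a:b,c:d,::-1];o.append(cv2.resize(q,None,fx=4.5,fy=4.5,interpolation=cv2.INTER_CUBIC))
h=max(x.shape[0] for x in o);o=[cv2.copyMakeBorder(x,0,h-x.shape[0],0,0,0) for x in o]
cv2.imwrite("pics/c1.png",cv2.resize(np.hstack(o),None,fx=.93,fy=.93))
E
```

```text
[499.11872466  70.95290582 208.56303723] [-3.1403735   0.00426256 -2.9074484 ] [-9.90633979e-02  9.53947233e-03  1.84626003e+00  2.52587237e-04
  1.28136630e+00 -1.90407294e+00] [0.00786392 0.01288756 0.01028229]
```

View pics/c1.png

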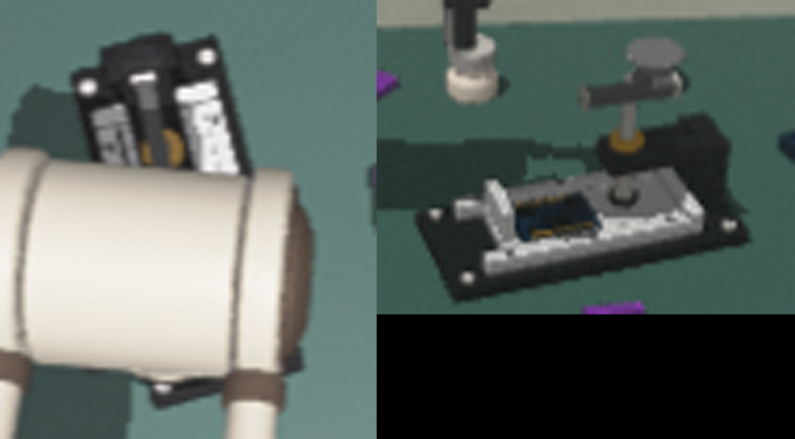

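The side crop shows the carrier's far end against the stop, with the foot just above it. Next I'll move over the T-bar with the gripper open.

carry_out([
  [1,[-20,0,0],[0,0,0.036]],
  [1,[-20,0.7,0],[0,0,0]],
  [1,[-20,0.7,0],[0,0,0]],
  [1,[-20,0.7,0],[0,0,0]],
  [1,[-20,0.7,0],[0,0,0]],
  [1,[-20,0.7,0],[0,0,0]],
  [1,[-16.8,0.7,0],[0,0,0]],
  [1,[0,0.7,0],[0,0,0]],
])

```text
t: 8.28
position: [632.8, 103.7, 203.7]
tcp_rot: [3.141, 0.0, -2.943]
wrist_force: [0.8, 0.3, -1.2]
grip_width: 85.4
gripper_force: 0.0
```

```bash
python3 - <<'E'
from h import *
s=get_state();print(s['position'],s['tcp_rot'],s['joint_positions'],s['wrist_torque'])
p,d=optics.read_camera("wrist");c=optics.camera_params("wrist");print(c);np.savez('pics/w.npz',p=p,d=d)
cv2.imwrite("pics/w1.png",p[:,:,::-1])
E
```

```text
[632.77664896 103.65762621 203.69826277] [ 3.14122157e+00  1.75824612e-05 -2.94338064e+00] [-2.58899946e-02  3.64692872e-01  1.44917730e+00  3.76778198e-04
  1.32778782e+00 -1.79498901e+00] [-0.06664166  0.02704453 -0.0191773 ]
{'fx': 308.72252674083387, 'fy': 308.72252674083387, 'cx': 259.5161606228123, 'cy': 195.68720596325525, 'dist_coeffs': array([0.02444017, 0.        , 0.        , 0.        , 0.        ]), 'T_tool_cam': array([[-3.71439647e-04, -9.47697850e-01, -3.19168681e-01,
         8.15880849e+01],
       [ 9.99999577e-01, -6.20570996e-04,  6.78870833e-04,
        -7.33136447e-01],
       [-8.41431255e-04, -3.19168294e-01,  9.47697680e-01,
        -1.21469548e+02],
       [ 0.00000000e+00,  0.00000000e+00,  0.00000000e+00,
         1.00000000e+00]])}
```

View pics/w1.png

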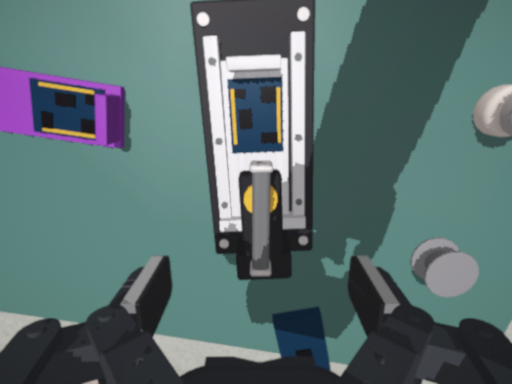

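The wrist view shows the bar running from (262,165) to (261,275), parallel to tool x and centred between the fingers.

```bash
python3 - <<'E'
from h import *
c=optics.camera_params("wrist");K=np.array([[c['fx'],0,c['cx']],[0,c['fy'],c['cy']],[0,0,1]]);T=c['T_tool_cam'];D=np.load('pics/w.npz')['d']
for u,v in[(262,166),(261,274),(262,200),(261,250),(274,200)]:
    x=np.array([*cv2.undistortPoints(np.array([[[u,v]]],float),K,c['dist_coeffs'])[0,0],1])
    z=D[v,u];d=T[:3,:3]@x;print(u,v,(T@[*(x*z),1])[:3].round(1),(T[:3,3]+d*(203.7-136-T[2,3])/d[2]).round(1))
E
```

```text
262 166 [37.7  1.  66.7] [37.5  1.  67.7]
261 274 [-39.3   0.4  65.9] [-40.4   0.4  67.7]
262 200 [15.   1.  67.4] [14.9  1.  67.7]
261 250 [-20.7   0.4  66.3] [-21.5   0.4  67.7]
274 200 [ -1.4  11.2 114.1] [14.9  8.8 67.7]
```

carry_out([
  [1,[-1,0.7,10],[0,0,0]],
  [1,[0,0,10],[0,0,0]],
  [1,[0,0,10],[0,0,0]],
  [1,[0,0,10],[0,0,0]],
  [1,[0,0,10],[0,0,0]],
  [1,[0,0,10],[0,0,0]],
  [1,[0,0,6],[0,0,0]],
  [1,[0,0,4],[0,0,0]],
])

```text
t: 9.0
position: [631.8, 104.4, 133.8]
tcp_rot: [3.141, -0.002, -2.943]
wrist_force: [0.8, -1.1, -0.2]
grip_width: 86.0
gripper_force: 0.0
```

carry_out([
  [-1,[0,0,0],[0,0,0]],
  [-1,[0,0,0],[0,0,0]],
  [-1,[0,0,0],[0,0,0]],
  [-1,[0,0,0],[0,0,0]],
  [-1,[0,0,0],[0,0,0]],
  [-1,[0,0,0],[0,0,0]],
  [-1,[0,0,0],[0,0,0]],
], newtons=30)

```text
t: 9.58
position: [632.7, 104.3, 135.8]
tcp_rot: [-3.141, 0.001, -2.943]
wrist_force: [0.2, -0.2, 2.0]
grip_width: 11.2
gripper_force: 33.5
```

```bash
cat > st.py <<'E'
from plant import get_state
s=get_state();print(s['t'],s['position'].round(2),s['tcp_rot'].round(4),'F',s['wrist_force'].round(2),'T',s['wrist_torque'].round(3),'j6',s['joint_positions'][5].round(4),s['tau'][5].round(3),s['gripper_force'],s['grip_width'])
E
python3 st.py
```

```text
9.5833 [632.68 104.31 135.79] [-3.1413e+00  7.0000e-04 -2.9434e+00] F [ 0.25 -0.18  1.98] T [-0.04  -0.043  0.01 ] j6 -1.7936 -0.008 33.52000057697296 11.212566495772753
```

carry_out([
  [-1,[0,0,0.3],[0,0,0.1]],
  [-1,[0,0,0.3],[0,0,0.1]],
  [-1,[0,0,0.3],[0,0,0.1]],
  [-1,[0,0,0.3],[0,0,0.1]],
  [-1,[0,0,0.2],[0,0,0.06]],
  [-1,[0,0,0.2],[0,0,0.06]],
])

```text
t: 10.08
position: [632.8, 104.7, 134.6]
tcp_rot: [3.141, 0.001, 2.817]
wrist_force: [-1.0, 0.5, 4.0]
grip_width: 11.2
gripper_force: 33.8
```

```bash
cat >> st.py <<'E'
from plant import optics
import numpy as np
a=[]
for _ in range(6):
    optics.read_camera("side");s=get_state();a.append([*s['wrist_torque'],s['tcp_rot'][2],s['tau'][5],*s['wrist_force']])
a=np.array(a);print('held mean',a.mean(0).round(4),'sd Tz',a[:,2].std().round(4),a[:,2].round(3))
E
python3 st.py
```

```text
10.0833 [632.75 104.66 134.6 ] [3.1411e+00 9.0000e-04 2.8175e+00] F [-1.04  0.49  3.96] T [0.125 0.162 0.22 ] j6 -1.271 -0.469 33.81849467754364 11.241542931680998
held mean [ 0.1408  0.2129  0.2163  2.8203  0.3397 -1.4819  0.7741  4.872 ] sd Tz 0.031 [0.255 0.243 0.184 0.228 0.167 0.22 ]
```

carry_out([
  [-1,[0,0,0.3],[0,0,0.1]],
  [-1,[0,0,0.3],[0,0,0.1]],
  [-1,[0,0,0.3],[0,0,0.1]],
])

```text
t: 10.63
position: [632.9, 104.7, 133.7]
tcp_rot: [3.14, 0.001, 2.517]
wrist_force: [-0.9, 2.8, 5.4]
grip_width: 11.2
gripper_force: 34.1
```

```bash
sed -i 's/range(6)/range(8)/' st.py; python3 st.py
```

```text
10.6333 [632.86 104.75 133.65] [3.1404e+00 8.0000e-04 2.5166e+00] F [-0.89  2.77  5.44] T [0.288 0.142 0.26 ] j6 -0.9702 -1.023 34.10555720329285 11.202838482413052
held mean [ 0.2634  0.1631  0.2182  2.5198  0.3458 -1.3474  1.6694  5.4729] sd Tz 0.0246 [0.244 0.22  0.237 0.221 0.223 0.16  0.236 0.206]
```

carry_out([
  [-1,[0,0,0.3],[0,0,0.1]],
  [-1,[0,0,0.3],[0,0,0.1]],
  [-1,[0,0,0.3],[0,0,0.1]],
])

```text
t: 11.28
position: [633.0, 104.9, 132.8]
tcp_rot: [3.14, 0.0, 2.217]
wrist_force: [-0.3, 2.3, 5.6]
grip_width: 10.9
gripper_force: 34.1
```

```bash
python3 st.py
```

```text
11.2833 [632.96 104.9  132.75] [3.1398e+00 4.0000e-04 2.2166e+00] F [-0.34  2.28  5.63] T [0.381 0.097 0.242] j6 -0.6703 -1.022 34.057011008262634 10.924598626094246
held mean [ 0.3749  0.0935  0.1995  2.2198  0.3475 -0.5578  2.0085  4.8922] sd Tz 0.0265 [0.166 0.219 0.219 0.215 0.181 0.17  0.182 0.244]
```

carry_out([
  [-1,[0,0,0.3],[0,0,0.1]],
  [-1,[0,0,0.3],[0,0,0.1]],
  [-1,[0,0,0.3],[0,0,0.1]],
])

```text
t: 11.93
position: [633.2, 105.0, 132.2]
tcp_rot: [3.139, -0.0, 1.917]
wrist_force: [-0.8, 2.7, 6.3]
grip_width: 11.2
gripper_force: 34.3
```

```bash
python3 st.py
```

```text
11.9333 [633.18 104.96 132.16] [ 3.1392e+00 -1.0000e-04  1.9168e+00] F [-0.82  2.72  6.28] T [0.43  0.121 0.297] j6 -0.3704 -0.961 34.30346488952637 11.240790594155856
held mean [ 0.4067  0.1074  0.2621  1.92    0.4072 -0.5348  2.4382  6.0154] sd Tz 0.0259 [0.259 0.275 0.311 0.278 0.246 0.258 0.253 0.215]
```

carry_out([
  [-1,[0,0,0.3],[0,0,0.1]],
  [-1,[0,0,0.3],[0,0,0.1]],
])

```text
t: 12.5
position: [633.3, 105.0, 131.8]
tcp_rot: [3.139, -0.0, 1.717]
wrist_force: [-0.1, 3.0, 7.3]
grip_width: 11.3
gripper_force: 34.4
```

```bash
sed -i 's/range(8)/range(12)/' st.py; python3 st.py
```

```text
12.5 [633.32 104.98 131.78] [ 3.1389e+00 -5.0000e-04  1.7172e+00] F [-0.1   2.99  7.34] T [0.441 0.175 0.31 ] j6 -0.1708 -1.017 34.427669048309326 11.346928133668047
held mean [ 0.4272  0.1367  0.3075  1.7207  0.4051 -0.665   2.7243  7.0579] sd Tz 0.0241 [0.288 0.35  0.34  0.325 0.315 0.278 0.304 0.262 0.307 0.291 0.313 0.316]
```

carry_out([
  [-1,[0,0,0.25],[0,0,0.08]],
  [-1,[0,0,0.25],[0,0,0.08]],
])

```text
t: 13.27
position: [633.4, 105.0, 131.5]
tcp_rot: [3.139, -0.001, 1.558]
wrist_force: [-0.6, 2.2, 7.5]
grip_width: 11.5
gripper_force: 34.5
```

```bash
python3 st.py
```

```text
13.2667 [633.42 105.01 131.47] [ 3.1387e+00 -9.0000e-04  1.5583e+00] F [-0.59  2.16  7.51] T [0.404 0.146 0.424] j6 -0.0118 -0.709 34.54202055931091 11.465417789589731
held mean [ 0.4436  0.1434  0.3649  1.5611  0.4285 -0.5584  2.6877  7.8083] sd Tz 0.018 [0.373 0.337 0.389 0.38  0.387 0.372 0.379 0.357 0.374 0.351 0.341 0.341]
```

carry_out([
  [-1,[0,0,0],[0,0,-0.08]],
  [-1,[0,0,0],[0,0,-0.07]],
  [-1,[0,0,0],[0,0,0]],
  [-0.5,[0,0,0],[0,0,0]],
  [0,[0,0,0],[0,0,0]],
  [1,[0,0,0],[0,0,0]],
  [1,[0,0,0],[0,0,0]],
  [1,[0,0,0],[0,0,0]],
])

```text
t: 14.53
position: [632.1, 104.2, 129.3]
tcp_rot: [-3.141, -0.0, 1.71]
wrist_force: [-0.9, 0.6, -0.8]
grip_width: 69.3
gripper_force: 0.0
```

carry_out([
  [1,[0,0,0],[0,0,0]],
  [1,[0,0,-5],[0,0,0]],
  [1,[0,0,-15],[0,0,0]],
  [1,[0,0,-25],[0,0,0]],
  [1,[0,0,-30],[0,0,0]],
  [1,[0,0,-30],[0,0,0]],
  [1,[0,0,-20],[0,0,0]],
  [1,[0,0,0],[0,0,0]],
])

```text
t: 15.2
position: [635.2, 104.4, 262.0]
tcp_rot: [3.131, 0.002, 1.71]
wrist_force: [0.1, 0.2, 1.6]
grip_width: 85.2
gripper_force: 0.0
```

```bash
python3 - <<'E'
from h import *
s=get_state();print(s['t'],s['position'],s['wrist_force'],s['grip_width'])
q=optics.read_camera("side")[0][130:230,220:330,::-1];w=optics.read_camera("wrist")[0][:,:,::-1]
o=[cv2.resize(q,(396,360),interpolation=cv2.INTER_CUBIC),cv2.resize(w,(400,360))]
cv2.imwrite("pics/e.png",np.hstack(o))
E
```

```text
15.2 [635.17356658 104.36317838 261.98425857] [0.11261926 0.17911192 1.60285865] 85.1685569187568
```

View pics/e.png

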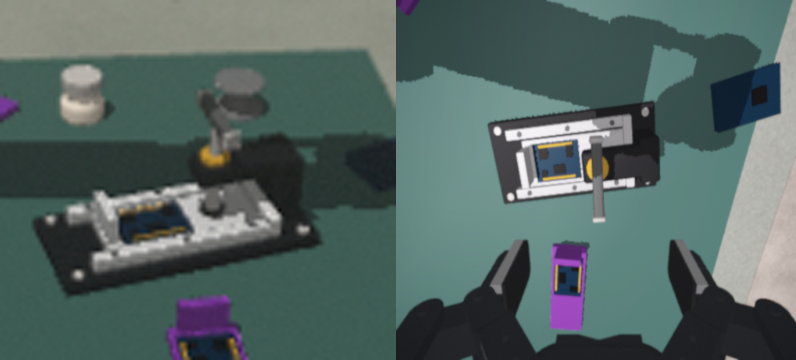

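The carrier is home with the foot on it, and the gripper is clear. In the wrist view the bar is crosswise at (598,178). I'm handing in.

```bash
python3 -c "
from plant import close_job;print(close_job())"
```

```text
the job is handed in; nothing more can be done
None
```

I slid the carrier home against the stop and tightened the clamp until the measured torque was about 0.14–0.15 N m above free turning (target 0.09–0.17). The handle is released, nothing else was touched, and the job was handed in at about 15 s.

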